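# Hang the glaze dipper in the rail notch of the tub

## Task

Take the steel glaze dipper from its drip tile and hang it by its own hook over the front rim of the blue tub, cup inside and lip outside, with the hook bar dropped fully home into the notch of the yellow rail, so that it hangs there by itself. The notch is somewhere else along the rim each time and can be felt for by sliding the hook lightly along the rail; be gentle with tub and rail (never force, bang or drop the dipper on them), and leave the other things where they are.

Things in the scene. Friction and masses are not known exactly. Their poses are not given: they have to be found in the camera images.
- dipper: Glaze dipper upright on a terracotta tile (8 mm thick), 0.13-0.25 kg, 174 mm tall: steel cup (60 mm across, 45 high), beside it an upright steel strip with a hook, a brown wooden grip on top. Origin: centre of the cup's underside; z up, -x the side the hook reaches out to, away from the cup (the cup reaches to x = +30), y along the strip's width. Strip: x -36 to -32 mm, 14 wide, down to z = 4.
- dipper_grip (a point): Centre of the wooden grip, at (-34, 0, 150) mm in the dipper's frame. The grip is 22 mm along x, 24 mm along y and 48 mm tall (24 mm above and below this point); pinch it from above across its 24 mm (y) faces with 30 N or more. The dipper then stays firm in the hand.
- dipper_hook (a point): Middle of the underside of the hook bar, at (-42, 0, 112) mm in the dipper's frame: the point that rests on the rail. The bar is a level round steel bar along x, 10 mm in diameter. The free throat below it is 12 mm along x, 6 mm to either side of this point, between the strip (+x side) and the lip (-x side).
- dipper_lip (a point): Lower end of the hook's lip, a 6 mm round rod hanging to 23 mm below the underside of the hook bar, at (-51, 0, 89) mm in the dipper's frame.
- tub: Open blue plastic glaze tub, fixed to the bench, 200 mm (x) by 270 mm (y), 130 mm high, walls and floor 6 mm. Origin: centre of its underside. The rim of its front wall (-x side, towards the robot) carries a yellow hook rail. A pink pot stands inside at the back. Tub and rail must not be pressed by the dipper with more than 25 N; the rail does not shift under that. Touching down at 20 mm/s can already spike to 20 N.
- tub_in (a point): Centre of the tub's inner floor, 6 mm above the bench. The hung dipper's cup stays clear of the floor: its underside hangs about 20 mm above the bench.
- tub_front (a point): Middle of the length and thickness of the tub's front wall, on the level of the yellow rail's top edge (142 mm above the bench). Fixed to the tub, not to the rail. Axes: x into the tub, y along the front wall, z up. The dipper hangs with its x axis along this x, cup inside, lip outside.
- tub_rim (a point): Same place 12 mm lower, on the wall's own rim under the rail. The rail on it is 180 mm long (y), 12 tall, 6 thick, flush with the wall's faces, with one square-sided notch at its middle, 15 mm wide (y), 10 deep, open through. Each time the rail is clipped on elsewhere: the notch lies up to 35 mm either side of the wall's middle, not reported; find it by feel or sight. Within 50 mm there is always rail.
- planter: Ceramic planter with green wavy rim and cream flowers, 72 mm across, 106 mm tall, origin at its underside. Bystander; it stands to the other side of the tub from the dipper.
- planter_inverted: Same planter without flowers, upside down (100 mm tall, origin centre of its underside as it stands). Bystander.
- pink_pot: Small pink scalloped pot inside the tub near its back wall, 66 mm across, 60 mm tall, origin at its underside. Bystander.
- pink_pot_spare: Same pink pot standing on the bench. Bystander.
- glaze_jar: Closed jar, 70 mm across, 100 mm tall, origin at its underside. Bystander.
- brush: Brush, 200 mm long, lying on the bench between the robot and the tub. Bystander.
Not all that is in view belongs to the job. There is more than one size of the dipper; the job needs the largest.

How it is judged:
By the outcome, as a careful person would: the job done as asked, in the order asked, and still so for the second after the job is handed in, with the robot touching nothing.
It also fails if it takes over 72 s, if anything falls off the work surface, if the arm or the gripper's body presses on something with over 40 N, if the wrist force passes 120 N, or if a joint passes its speed limit or range.

## Robot

A 6-joint arm with a two-finger parallel gripper is mounted at the origin on the work surface. World frame = base frame: x ahead of the robot, y to its left, z up, the work surface at z = 0. Lengths are in mm, angles in rad, forces in N, time in s.
With the tool pointing down it reaches from about 275 to 1000 mm from the base axis. Payload 8.4 kg.
Tool frame: the origin (TCP) lies between the finger pads; the fingertips stand 8 mm ahead of it and the grasp point (between the pads) lies 11 mm behind it (tcp_to_tips is the distance from the TCP to the fingertips, in mm); z points along the fingers, y is the line along which they close (so a half turn about z gives the same grasp; the last joint's range is limited). The gripper opens to 85 mm and grips with 20 to 120 N. Pads are 22 mm wide; open, the fingers measure 114 mm over their backs; the gripper's body (76 mm by 85 mm) begins 54 mm behind the grasp point. The pads swing forward as they close: fully open they stand 13 mm farther back than shut.
Start: joints at [-0.002, 0.353, 1.633, -0, 1.155, -0.002], TCP at [625.002, -0, 204.181] pointing down, gripper open.
Joint ranges: [-2.63, 2.63], [-0.92, 2.1], [0.06, 2.66], [-1.3, 4.44], [0, 2.69], [-3.02, 3.02]. Speed limits (rad/s): [2.22, 2.22, 2.79, 3.14, 3.14, 3.14].

## Interface

Orientations are given as [roll, pitch, yaw] about the fixed x, y, z axes, in that order (R = Rz(yaw) Ry(pitch) Rx(roll)).
In Python, from rig import * gives the robot as it stands.
- The arm moves only by the tool step_arm, never from a script. Its argument "motion" is a list of rows, each an object with "claw": the finger opening in mm, from 0 to 85.4; "delta_pos": the shift along the tool's x, y, z in mm, a list of three; "turn": the turn about the tool's z in rad. In form: [{"claw": claw, "delta_pos": [dx, dy, dz], "turn": turn}, ...]. A call has 1 to 8 rows; each row shifts and turns the commanded pose from where the row before left it, along the tool's axes as they then stand; what a row does not reach is not made up. A row lasts 1/12 s, in which the tool goes at most 41.7 mm and 7.16 degrees, less where a joint would pass 70% of its speed; a pose out of reach is approached as far as the arm can. A call is refused whole if a number of a shift passes 41.7 or a number of a turn 0.125, either way. A call with a gripper value outside its range is refused whole. The fingers move at their own pace and stop on an object; "force" is the grip in N (left out, the last holds). Time passes only in rows, so rows that do not move let the fingers close. It gives the time, the measured TCP pose, the force, the opening and the grip force at its end, in the units of the state.
- sense(): the state, without advancing time (a new reading comes with each control period).
- grab_frame(name): name is "scene" or "side" or "wrist"; returns a dict with "img" (420x560x3 uint8, red, green, blue), "vertical_fov" (degrees; the focal length in pixels is half the picture's height over the tangent of half this angle, whatever the lens; pixels are square), "cx", "cy" (the principal point, pixels), "R" (3x3) and "t" (3): a world point X has camera coordinates R X + t. Camera axes: x right, y down, z forward; pixel columns grow to the right and rows downward; lengths in mm; the calibration is good to about 2 mm. A picture is of the moment at which its call begins. There is no depth.
- sign_off(): hands the job in; it is judged then, once.
The state is a dict: "clock": time; "qpos": joint angles; "qvel": joint speeds; "joint_efforts": joint torques, N m; "eef_pos": TCP position; "tcp_rot": TCP orientation; "contact_force": force on the tool from outside, world axes, zero at the start; "wrist_torque": the same for the moment, N m; "opening": opening from 0.0 (shut) to 1.0 (fully open); "grasp_force": force on a finger pad.
Only numpy, scipy, OpenCV 4.12 (cv2) and the standard library are available. Lean on these libraries where they do the work, as an engineer would, in place of code of your own. Each camera call takes 0.05 s, during which the arm holds its last target. There are 200 camera calls.

## Working session

There is one attempt and no reset: what is moved stays moved. The work goes in short steps, Python scripts to look and compute and a tool call to move; the robot and the scene stay as the last step left them, time stands still between calls to the robot, and variables do not carry over. Pictures are saved under pics/ and viewed, at most 12 in all, crops included, and the job is handed in when it is done.

Besides the shell and the picture viewer there is one more tool, called after "Request:" by a JSON object that holds its "method" and its "body", one argument or row to a line. step_arm: Moves the arm, as the interface text tells. Its arguments: {"type":"object","properties":{"motion":{"type":"array","items":{"type":"object","properties":{"claw":{"type":"number"},"delta_pos":{"type":"array","items":{"type":"number"}},"turn":{"type":"number"}}}},"force":{"type":"number"}},"required":["motion"]}

```bash
mkdir -p pics; cat > h.py <<'E'
from rig import *
import numpy as np, cv2
def cam(n,f=None):
    d=grab_frame(n)
    if f: cv2.imwrite('pics/'+f,cv2.cvtColor(d['img'],cv2.COLOR_RGB2BGR)); np.savez('pics/'+f[:-4],**d)
    return d
def K(d): return 210/np.tan(np.radians(d['vertical_fov'])/2)
def ray(d,u,v):
    R=np.array(d['R']);t=np.array(d['t']); w=R.T@np.array([(u-d['cx'])/K(d),(v-d['cy'])/K(d),1]); return -R.T@t,w
def onz(d,u,v,z): c,w=ray(d,u,v); return c+w*(z-c[2])/w[2]
def proj(d,X): p=np.array(d['R'])@np.array(X)+np.array(d['t']); return K(d)*p[:2]/p[2]+[d['cx'],d['cy']]
def tri(*dv):
    A=np.zeros((3,3));b=np.zeros(3)
    for d,u,v in dv:
        c,w=ray(d,u,v);w/=np.linalg.norm(w);P=np.eye(3)-np.outer(w,w);A+=P;b+=P@c
    return np.linalg.solve(A,b)
def load(f): return {k:v for k,v in np.load('pics/'+f).items()}
E
python3 - <<'E'
from h import *
a=cam('scene','sc.png');b=cam('side','si.png')
for d in(a,b):print(ray(d,280,210),K(d))
print(sense())
E
```

```text
(array([1205.2182642 ,  452.40746752,  843.86247395]), array([-0.60805519, -0.45492011, -0.65083136])) 442.0430580817785
(array([ 273.31093822, -844.62252608,  788.36349814]), array([ 0.24546711,  0.75035701, -0.61377594])) 393.48118288010716
{'clock': 0.1, 'qpos': array([-2.39752115e-03,  3.53579527e-01,  1.63405127e+00, -3.13496711e-06,
        1.15520098e+00, -2.40187043e-03]), 'qvel': array([-0.00039078, -0.00104227, -0.00190156,  0.00160254,  0.00048327,
        0.00119818]), 'joint_efforts': array([ 4.27485766e-04, -6.06356549e+01, -3.42817569e+01, -7.40920814e-05,
        3.91241178e-03, -4.99377973e-05]), 'eef_pos': array([6.24543660e+02, 1.58418090e-03, 2.03540011e+02]), 'tcp_rot': array([-3.14035353e+00, -1.09675937e-07,  1.57080194e+00]), 'contact_force': array([-0.21792411, -0.31880989,  0.3079243 ]), 'wrist_torque': array([ 0.01281555,  0.00217585, -0.02869365]), 'grasp_force': 0.0, 'opening': 1.0013558753174019}
```

View pics/sc.png

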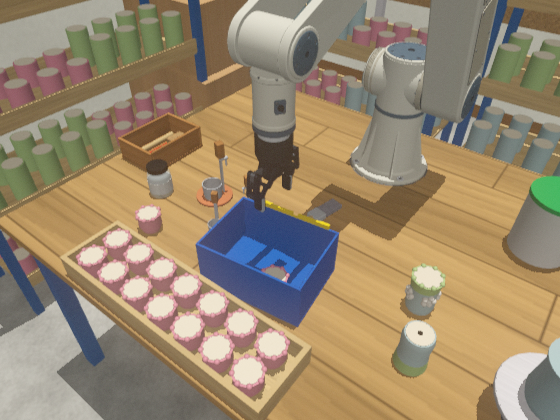

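View pics/si.png

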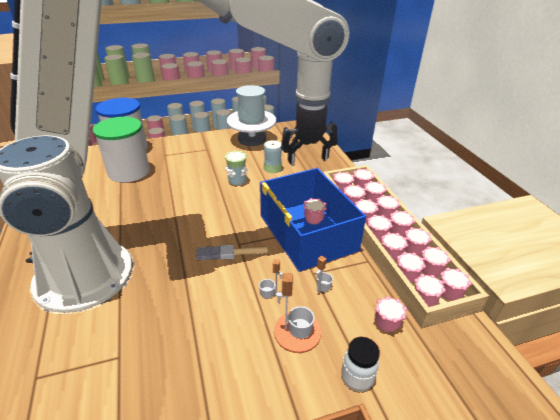

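The side view has three dippers: one on the orange tile with cup at about (300,322) and grip (287,284), one with cup (268,289) and grip (276,267), and one with cup (323,281) and grip (322,263). The one on the tile looks largest. The tub is at about (310,215). I'll confirm the dipper in an enlarged crop.

```bash
python3 - <<'E'
from h import *
a=cv2.imread('pics/si.png')[240:360,230:350];b=cv2.imread('pics/sc.png')[130:260,170:350]
cv2.imwrite('pics/c1.png',cv2.resize(a,None,fx=5,fy=5,interpolation=3))
cv2.imwrite('pics/c2.png',cv2.resize(b,None,fx=4.4,fy=4.4,interpolation=3))
E
```

```text
(no output)
```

View pics/c1.png

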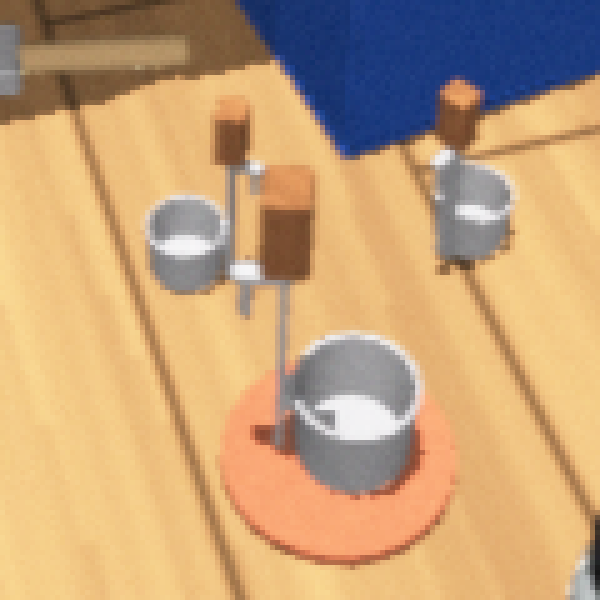

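View pics/c2.png

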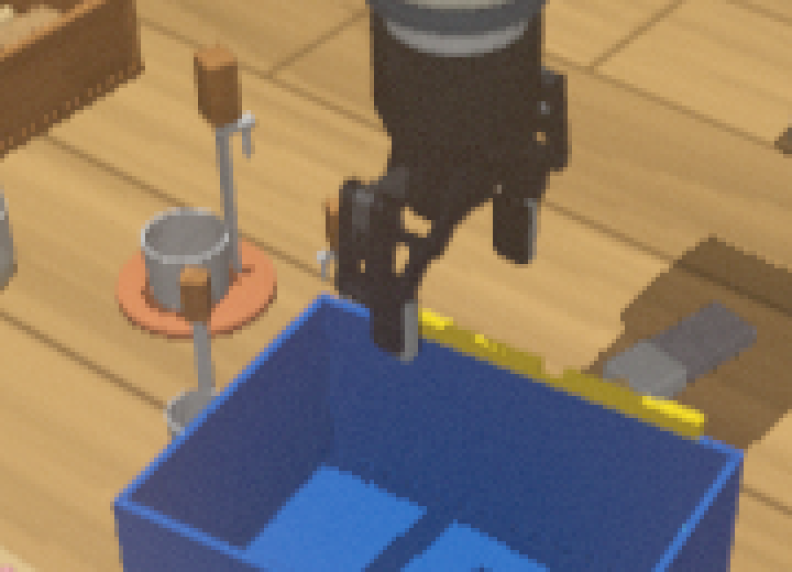

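The crops confirm it. The dipper on the tile is clearly the largest, with its grip at side (287,285) / scene (220,150). In the scene view, the rail notch is near (296,215).

```bash
python3 - <<'E'
from h import *
a=load('sc.npz');b=load('si.npz')
S=lambda x,y:(b,x/5+230-.4,y/5+240-.4)
C=lambda x,y:(a,x/4.4+170-.4,y/4.4+130-.4)
p=lambda n,v:print(n,np.round(v,1))
p('grip',tri(S(287,223),C(218,86)))
p('cup rim',tri(S(356,387),C(186,239)))
p('cupS',onz(*S(356,387),53));p('cupC',onz(*C(186,239),53))
p('tile',onz(*S(340,455),8)); p('strip bottom',onz(*S(281,445),12));p('hook tip',tri(S(245,316),C(248,155)))
for n,q in dict(FL=(325,296),FR=(743,455),BL=(117,502)).items():p(n,onz(*C(*q),130))
p('FLs',onz(*S(348,157),0))
p('notch top',onz(*C(556,368),142));p('railR',onz(*C(704,412),142));p('railL',onz(*C(420,308),142))
W=sense();d=cam('wrist','w0.png');p('wc',ray(d,280,210)[0]);p('dir',ray(d,280,210)[1]);print(K(d))
E
```

```text
grip [ 462.4 -321.2  159.6]
cup rim [ 494.6 -332.3   50.9]
cupS [ 494.4 -334.2   53. ]
cupC [ 495.8 -330.    53. ]
tile [ 487.9 -336.7    8. ]
strip bottom [ 462.4 -326.2   12. ]
hook tip [ 446.1 -316.3   99.2]
FL [ 554.8 -151.9  130. ]
FR [519.9 111.7 130. ]
BL [ 749.4 -125.7  130. ]
FLs [ 557.6 -153.8    0. ]
notch top [ 5.353e+02 -4.000e-01  1.420e+02]
railR [515.7  83.3 142. ]
railL [540.7 -92.  142. ]
wc [624.2  76.4 372.9]
dir [ 0.  -0.3 -1. ]
376.75853291422845
```

View pics/w0.png

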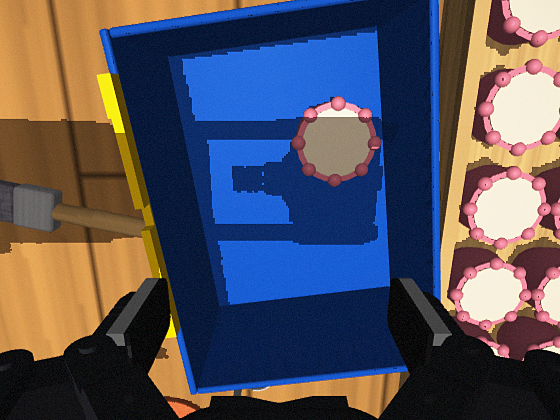

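The wrist view (image up = +y, right = +x) shows the yellow rail running from (105,75) to (170,335), with a gap, the notch, near (148,217). I'll measure the rail by mask.

```bash
cat > rail.py <<'E'
from h import *
def rail(d):
    h=cv2.cvtColor(d['img'],cv2.COLOR_RGB2HSV)
    y=cv2.inRange(h,(22,150,60),(35,255,255)); n,l,st,_=cv2.connectedComponentsWithStats(y)
    m=np.isin(l,[i for i in range(1,n) if st[i,4]>30])
    return m
if __name__=='__main__':
    d=load('w0.npz'); m=rail(d)
    P=[];U=[]
    for v in range(420):
        u=np.where(m[v])[0]
        if len(u): P.append(onz(d,u.min()-.5,v,142)[:2]);U.append((v,u.min(),u.max()))
    P=np.array(P);U=np.array(U);x=P
    for k in range(5):
        f=np.polyfit(x[:,1],x[:,0],1);r=x[:,0]-np.polyval(f,x[:,1]);x=x[abs(r)<1.5]
    print('line x=',f,'yaw of tub x axis',np.degrees(np.arctan(-f[0])),len(x),len(P))
    r=P[:,0]-np.polyval(f,P[:,1])
    for i in range(0,len(U)):
        if 195<=U[i][0]<=240 and U[i][0]%2==0 or i in(0,1,2,3,len(U)-3,len(U)-2,len(U)-1):print(U[i],P[i].round(1),r[i].round(1))
    # blue outer corners at z=130
    b=cv2.inRange(cv2.cvtColor(d['img'],cv2.COLOR_RGB2HSV),(105,120,40),(130,255,255))
    L=[]
    for v in list(range(40,70))+list(range(350,385)):
        u=np.where(b[v])[0]
        if len(u):L.append(onz(d,u.min()-.5,v,130)[:2])
    L=np.array(L);g=np.polyfit(L[:,1],L[:,0],1);print('wall',g,np.abs(L[:,0]-np.polyval(g,L[:,1])).max())
    print('x at y=0:',f[1],g[1])
    for q in((102,32),(192,394)):print(onz(d,*q,130).round(1))
E
python3 rail.py
```

```text
line x= [-1.75063362e-01  5.33099720e+02] yaw of tub x axis 9.929767981596253 149 265
[ 73 106 111] [523.9  86.6] 6.0
[ 74  99 110] [519.8  86.1] 1.8
[ 75  97 118] [518.5  85.6] 0.4
[ 76  97 117] [518.5  85. ] 0.2
[196 132 147] [530.3  13.1] -0.5
[198 132 147] [530.1  11.8] -0.9
[200 133 148] [530.6  10.5] -0.7
[202 133 147] [530.4   9.2] -1.0
[204 134 149] [530.9   7.8] -0.8
[206 134 150] [530.8   6.5] -1.2
[208 135 150] [531.3   5.2] -0.9
[210 142 151] [535.6   3.8] 3.2
[212 143 151] [536.1   2.5] 3.4
[214 143 152] [536.    1.1] 3.1
[216 144 152] [ 5.365e+02 -2.000e-01] 3.3
[218 144 152] [536.3  -1.6] 2.9
[220 145 153] [536.8  -3. ] 3.2
[222 145 153] [536.7  -4.4] 2.8
[224 146 154] [537.2  -5.7] 3.1
[226 146 155] [537.   -7.1] 2.7
[228 144 154] [535.6  -8.5] 1.0
[230 142 156] [534.1  -9.9] -0.7
[232 141 155] [533.3 -11.3] -1.8
[234 142 156] [533.8 -12.7] -1.5
[236 142 157] [533.7 -14.1] -1.9
[238 143 158] [534.2 -15.5] -1.7
[240 143 158] [534.  -16.9] -2.1
[335 166 176] [542.6 -90.2] -6.3
[336 165 175] [541.8 -91.1] -7.3
[337 165 173] [541.7 -91.9] -7.5
wall [-1.34245671e-01  5.32787526e+02] 0.42069215087667544
x at y=0: 533.0997196141465 532.7875263919142
[519.8 109.9 130. ]
[ 554.5 -154.   130. ]
```

Tub yaw is about +7.6° and the notch is at about (535.3, -2.7). Dipper: grip (462,-321), yaw about -17°. I'll move above it and turn so the camera faces the hook side.

Request:
{"method": "step_arm", "body": {
  "motion": [
    {"claw": 85, "delta_pos": [-27, -13, -12], "turn": 0},
    {"claw": 85, "delta_pos": [-27, -14, -12], "turn": 0},
    {"claw": 85, "delta_pos": [-27, -13, -12], "turn": 0},
    {"claw": 85, "delta_pos": [-27, -14, -12], "turn": 0},
    {"claw": 85, "delta_pos": [-27, -13, -12], "turn": 0},
    {"claw": 85, "delta_pos": [-27, -14, 0], "turn": 0},
    {"claw": 85, "delta_pos": [-27, -13, 0], "turn": 0},
    {"claw": 85, "delta_pos": [-27, -14, 0], "turn": 0}
  ]
}}

```text
clock: 0.82
eef_pos: [516.2, -217.2, 264.3]
tcp_rot: [3.141, 0.0, 1.571]
contact_force: [-0.2, -0.7, 0.2]
opening: 0.996
grasp_force: 0.0
```

Request:
{"method": "step_arm", "body": {
  "motion": [
    {"claw": 60, "delta_pos": [-27, -13, 0], "turn": 0},
    {"claw": 60, "delta_pos": [-27, -14, 0], "turn": 0},
    {"claw": 60, "delta_pos": [-26, -14, 0], "turn": 0},
    {"claw": 60, "delta_pos": [-25, -13, 0], "turn": 0},
    {"claw": 60, "delta_pos": [0, 0, 0], "turn": -0.12},
    {"claw": 60, "delta_pos": [0, 0, 0], "turn": -0.12},
    {"claw": 60, "delta_pos": [0, 0, 0], "turn": -0.12},
    {"claw": 60, "delta_pos": [0, 0, 0], "turn": -0.12}
  ]
}}

```text
clock: 1.48
eef_pos: [462.6, -321.2, 263.9]
tcp_rot: [-3.141, -0.001, 2.056]
contact_force: [-0.1, -0.4, 0.9]
opening: 0.706
grasp_force: 0.0
```

Request:
{"method": "step_arm", "body": {
  "motion": [
    {"claw": 60, "delta_pos": [0, 0, 0], "turn": -0.12},
    {"claw": 60, "delta_pos": [0, 0, 0], "turn": -0.12},
    {"claw": 60, "delta_pos": [0, 0, 0], "turn": -0.12},
    {"claw": 60, "delta_pos": [0, 0, 0], "turn": -0.12},
    {"claw": 60, "delta_pos": [0, 0, 0], "turn": -0.12},
    {"claw": 60, "delta_pos": [0, 0, 0], "turn": -0.12},
    {"claw": 60, "delta_pos": [0, 0, 0], "turn": -0.07},
    {"claw": 60, "delta_pos": [0, 0, 0], "turn": 0}
  ]
}}

```text
clock: 2.15
eef_pos: [462.8, -320.9, 263.9]
tcp_rot: [3.141, -0.0, 2.844]
contact_force: [0.1, -1.0, 0.7]
opening: 0.703
grasp_force: 0.0
```

```bash
python3 - <<'E'
from h import *
d=cam('wrist','w1.png');s=sense();print(s['clock'],s['eef_pos'],s['tcp_rot'],s['qpos'])
print(proj(d,[462.4,-321.2,182]))
E
```

```text
2.2 [ 462.87314589 -320.91592371  263.98253525] [ 3.14146421e+00 -3.86505971e-04  2.83932975e+00] [-6.08890836e-01  2.04190588e-01  1.69883020e+00  6.12375582e-06
  1.23897912e+00 -1.87742623e+00]
[278.76813975 207.66882709]
```

View pics/w1.png

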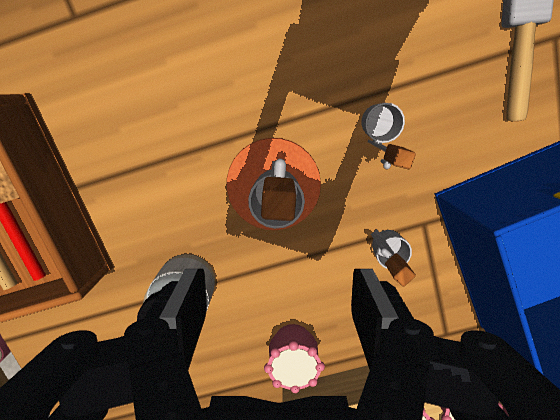

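The view is as planned: grip top near (279,198), hook bar toward (280,165), tile (273,183). I'll refine yaw and position.

```bash
python3 - <<'E'
from h import *
d=load('w1.npz');im=d['img'];h=cv2.cvtColor(im,cv2.COLOR_RGB2HSV)
print([tuple(h[v,279]) for v in(160,170,180,190,200,210,217)], h[150,250])
for n,lo,hi in(('grip',(3,90,20),(18,255,150)),('steel',(0,0,120),(180,60,255))):
    m=cv2.inRange(h,lo,hi);k=np.zeros_like(m);k[150:228,255:305]=m[150:228,255:305]
    c=max(cv2.findContours(k,0,2)[0],key=cv2.contourArea);print(n,cv2.minAreaRect(c),cv2.boundingRect(c))
    for v in range(152,226,6):
        u=np.where(k[v])[0]
        if len(u):print(v,u.min(),u.max(),end=' | ')
    print()
cv2.imwrite('pics/c3.png',cv2.resize(cv2.cvtColor(im[140:240,220:330],cv2.COLOR_RGB2BGR),None,fx=6,fy=6,interpolation=3))
E
```

```text
[(np.uint8(0), np.uint8(6), np.uint8(169)), (np.uint8(8), np.uint8(5), np.uint8(210)), (np.uint8(10), np.uint8(178), np.uint8(66)), (np.uint8(11), np.uint8(176), np.uint8(61)), (np.uint8(14), np.uint8(198), np.uint8(80)), (np.uint8(12), np.uint8(199), np.uint8(86)), (np.uint8(15), np.uint8(211), np.uint8(81))] [  8 202 105]
grip ((278.47344970703125, 198.3982391357422), (33.991214752197266, 42.77172088623047), 3.814074993133545) (261, 177, 35, 44)
152 255 284 | 158 255 284 | 164 255 288 | 170 255 299 | 176 255 304 | 182 264 304 | 188 263 304 | 194 262 304 | 200 262 295 | 206 261 304 | 212 261 304 | 218 263 304 | 224 255 304 | 
steel ((279.5, 168.0), (18.0, 11.0), 90.0) (274, 159, 12, 19)
164 275 285 | 170 274 285 | 176 276 284 |
```

View pics/c3.png

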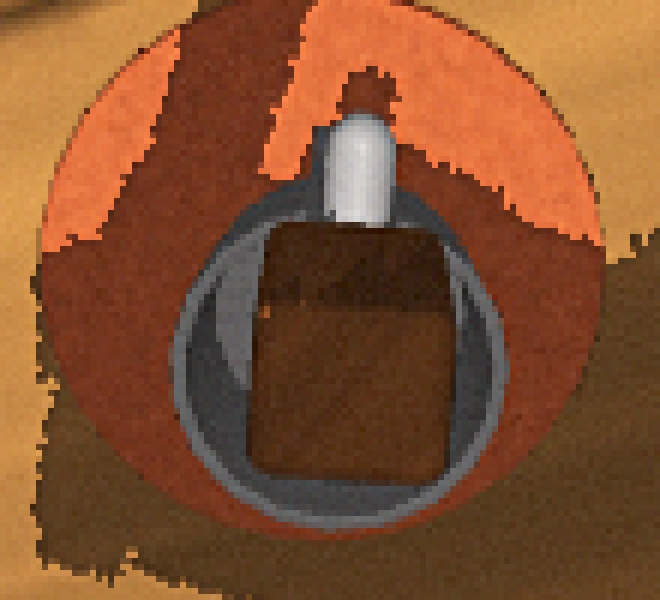

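```bash
python3 - <<'E'
from h import *
d=load('w1.npz')
P=lambda x,y,z:onz(d,x/6+220-.4,y/6+140-.4,z)[:2]
g=P(353,392,182);b=P(360,115,127);c=P(340,363,53)
c1,c2,c3,c4=[P(*q,182) for q in((262,304),(457,311),(447,483),(247,467))]
an=lambda v:np.degrees(np.arctan2(v[1],v[0])).round(1)
print(g,(c1+c2+c3+c4)/4,b,c); print('yaw',an(c-g),an(g-b),an(c-b)); print('edges',an(c2-c1)-90,an(c3-c4)-90,an(c3-c2),an(c4-c1),np.linalg.norm(c2-c1),np.linalg.norm(c3-c2))
print(np.linalg.norm(c-g),np.linalg.norm(b-g))
E
```

```text
[ 460.42900785 -320.83924451] [ 460.46331226 -320.81896973] [ 438.72093819 -313.22097927] [ 491.35199892 -332.80712241]
yaw -21.2 -19.3 -20.4
edges -19.200000000000003 -21.900000000000006 -19.5 -22.8 22.370119777671437 20.858542190147045
33.15812839330836 23.00604819338828
```

Request:
{"method": "step_arm", "body": {
  "motion": [
    {"claw": 60, "delta_pos": [2, 0, 15], "turn": 0.053},
    {"claw": 60, "delta_pos": [0, 0, 25], "turn": 0},
    {"claw": 60, "delta_pos": [0, 0, 25], "turn": 0},
    {"claw": 60, "delta_pos": [0, 0, 22], "turn": 0},
    {"claw": 60, "delta_pos": [0, 0, 15], "turn": 0},
    {"claw": 60, "delta_pos": [0, 0, 7], "turn": 0},
    {"claw": 60, "delta_pos": [0, 0, 4], "turn": 0},
    {"claw": 35, "delta_pos": [0, 0, 0], "turn": 0}
  ],
  "force": 45
}}

```text
clock: 2.87
eef_pos: [461.0, -320.3, 150.9]
tcp_rot: [3.141, -0.001, 2.787]
contact_force: [-0.7, 0.0, -0.1]
opening: 0.58
grasp_force: 0.0
```

Request:
{"method": "step_arm", "body": {
  "motion": [
    {"claw": 15, "delta_pos": [0, 0, 0], "turn": 0},
    {"claw": 15, "delta_pos": [0, 0, 0], "turn": 0},
    {"claw": 15, "delta_pos": [0, 0, 0], "turn": 0},
    {"claw": 15, "delta_pos": [0, 0, 0], "turn": 0},
    {"claw": 15, "delta_pos": [0, 0, 0], "turn": 0},
    {"claw": 15, "delta_pos": [0, 0, 0], "turn": 0}
  ]
}}

```text
clock: 3.37
eef_pos: [461.8, -320.9, 152.5]
tcp_rot: [-3.141, 0.002, 2.788]
contact_force: [-1.6, 1.1, 5.8]
opening: 0.252
grasp_force: 44.2
```

Gripped. Next: lift, turn and carry over the notch.

Request:
{"method": "step_arm", "body": {
  "motion": [
    {"claw": 15, "delta_pos": [0, 0, -8], "turn": 0},
    {"claw": 15, "delta_pos": [0, 0, -20], "turn": 0},
    {"claw": 15, "delta_pos": [0, 0, -28], "turn": 0},
    {"claw": 15, "delta_pos": [0, 0, -30], "turn": 0},
    {"claw": 15, "delta_pos": [0, 0, -30], "turn": 0},
    {"claw": 15, "delta_pos": [0, 0, -30], "turn": 0},
    {"claw": 15, "delta_pos": [0, 0, -28], "turn": 0},
    {"claw": 15, "delta_pos": [0, 0, -16], "turn": 0}
  ]
}}

```text
clock: 4.03
eef_pos: [461.7, -320.8, 345.4]
tcp_rot: [-3.141, 0.004, 2.788]
contact_force: [1.4, 0.2, -2.7]
opening: 0.253
grasp_force: 44.3
```

Request:
{"method": "step_arm", "body": {
  "motion": [
    {"claw": 15, "delta_pos": [0, 0, 0], "turn": -0.08},
    {"claw": 15, "delta_pos": [0, 0, 0], "turn": -0.1},
    {"claw": 15, "delta_pos": [0, 0, 0], "turn": -0.1},
    {"claw": 15, "delta_pos": [0, 0, 0], "turn": -0.1},
    {"claw": 15, "delta_pos": [0, 0, 0], "turn": -0.1},
    {"claw": 15, "delta_pos": [0, 0, 0], "turn": -0.007},
    {"claw": 15, "delta_pos": [-6, 15, 0], "turn": 0},
    {"claw": 15, "delta_pos": [-10, 25, 0], "turn": 0}
  ]
}}

```text
clock: 4.7
eef_pos: [471.1, -279.8, 341.3]
tcp_rot: [-3.141, -0.001, -3.014]
contact_force: [1.3, 0.6, -1.2]
opening: 0.251
grasp_force: 44.3
```

Request:
{"method": "step_arm", "body": {
  "motion": [
    {"claw": 15, "delta_pos": [-12, 30, 0], "turn": 0},
    {"claw": 15, "delta_pos": [-12, 30, 0], "turn": 0},
    {"claw": 15, "delta_pos": [-12, 30, 0], "turn": 0},
    {"claw": 15, "delta_pos": [-12, 30, 0], "turn": 0},
    {"claw": 15, "delta_pos": [-12, 30, 0], "turn": 0},
    {"claw": 15, "delta_pos": [-12, 30, 0], "turn": 0},
    {"claw": 15, "delta_pos": [-12, 30, 0], "turn": 0},
    {"claw": 15, "delta_pos": [-12, 25, 0], "turn": 0}
  ]
}}

```text
clock: 5.37
eef_pos: [535.4, -30.9, 341.6]
tcp_rot: [3.141, 0.0, -3.011]
contact_force: [0.5, -0.4, -1.4]
opening: 0.25
grasp_force: 44.4
```

Request:
{"method": "step_arm", "body": {
  "motion": [
    {"claw": 15, "delta_pos": [-8, 20, 0], "turn": 0},
    {"claw": 15, "delta_pos": [-3, 10, 0], "turn": 0},
    {"claw": 15, "delta_pos": [0, 0, 0], "turn": 0},
    {"claw": 15, "delta_pos": [0, 0, 0], "turn": 0}
  ]
}}

```text
clock: 5.7
eef_pos: [542.2, -2.0, 341.2]
tcp_rot: [-3.141, -0.0, -3.009]
contact_force: [0.4, 0.3, -1.8]
opening: 0.251
grasp_force: 44.3
```

```bash
python3 - <<'E'
from h import *
d=cam('wrist','w2.png');s=sense();print(s['clock'],s['eef_pos'],s['tcp_rot'],s['contact_force'],s['wrist_torque'],s['opening'],s['grasp_force'])
d2=cam('side','si2.png');d3=cam('scene','sc2.png')
a=cv2.imread('pics/si2.png')[60:260,210:370];b=cv2.imread('pics/sc2.png')[60:260,200:360]
w=cv2.imread('pics/w2.png')
o=cv2.resize(np.hstack([a,b]),None,fx=2,fy=2,interpolation=3)
cv2.imwrite('pics/c4.png',o)
E
```

```text
5.75 [542.15888854  -2.55032545 341.23293272] [-3.14095467e+00 -4.09730414e-04 -3.00937461e+00] [ 0.06002182 -0.42266494 -2.15339344] [ 0.00909737  0.07466323 -0.02525599] 0.2537516983932162 44.3446683883667
```

View pics/w2.png

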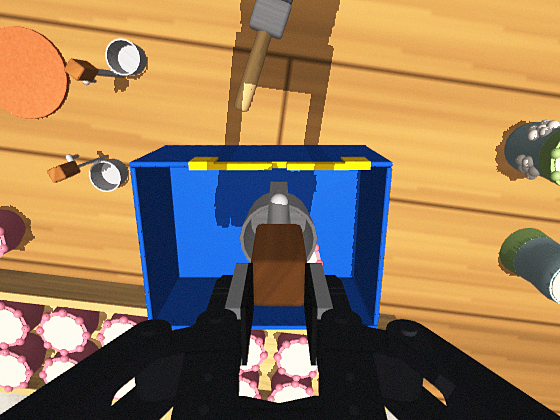

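The dipper is held over the tub with the rail horizontal in view, from (190,163) to (370,163). The notch is at about (280,165) and the hook bar tip at about (279,198). Next I'll measure hook versus notch in one frame.

```bash
cat > m.py <<'E'
from rail import *
def meas(f):
    d=load(f);s=None
    m=rail(d); top=[];cols=[]
    us=np.where(m.any(0))[0]
    for u in us:
        v=np.where(m[:,u])[0]; top.append((u,v.min(),v.max()))
    return d,m,np.array(top)
if __name__=='__main__':
    d,m,T=meas('w2.npz')
    for r in T:
        if 262<=r[0]<=298 or r[0]<192 or r[0]>368 or r[0]%20==0:print(*r,end=' | ')
    print()
    c,w=ray(d,280,210);print(c,w)
    im=d['img']
    g=cv2.inRange(cv2.cvtColor(im,cv2.COLOR_RGB2HSV),(0,0,120),(180,50,255))
    for v in range(190,224,3):
        u=np.where(g[v,260:300])[0]+260
        if len(u):print(v,u.min(),u.max(),end=' | ')
    # cup rim circle
    x=cv2.resize(cv2.cvtColor(im[140:240,225:335],cv2.COLOR_RGB2BGR),None,fx=6,fy=6,interpolation=3);cv2.imwrite('pics/c5.png',x)
E
python3 m.py
```

```text
189 161 169 | 190 161 169 | 191 160 169 | 200 157 169 | 220 162 168 | 240 162 169 | 260 162 169 | 262 162 169 | 263 162 169 | 264 162 168 | 265 162 168 | 266 162 168 | 267 163 168 | 268 162 168 | 269 162 169 | 270 162 168 | 271 162 169 | 272 162 167 | 273 162 166 | 274 162 166 | 275 162 167 | 276 162 167 | 277 162 167 | 278 162 167 | 279 162 167 | 280 162 167 | 281 162 167 | 282 162 167 | 283 162 167 | 284 162 167 | 285 162 167 | 286 162 164 | 287 162 169 | 288 162 169 | 289 162 169 | 290 162 169 | 291 162 169 | 292 162 169 | 293 162 169 | 294 162 169 | 295 162 169 | 296 162 169 | 297 163 169 | 298 162 169 | 300 162 169 | 320 162 168 | 340 162 169 | 360 157 169 | 369 161 169 | 370 161 169 | 
[465.7078829  -12.3011191  510.60247292] [ 0.2946053   0.04245284 -0.95468499]
196 273 285 | 199 271 286 | 202 272 287 | 205 267 289 | 208 260 297 | 211 260 299 | 214 260 299 | 217 260 299 | 220 260 299 | 223 260 299 |
```

View pics/c5.png

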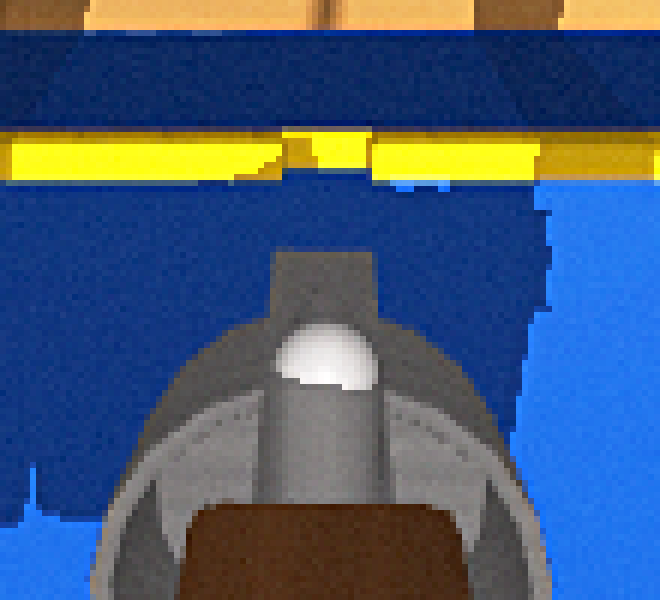

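```bash
python3 - <<'E'
from h import *
d=load('w2.npz');P=lambda x,y,z:onz(d,x/6+225-.4,y/6+140-.4,z)
y=-3.0094+np.pi;X=np.array([np.cos(y),np.sin(y),0]);Y=np.array([-np.sin(y),np.cos(y),0]);tcp=np.array([542.16,-2.3,0]) 
f=lambda n,p:print(n,p.round(1),'rel tcp along tub x,y:',((p-tcp)@X).round(1),((p-tcp)@Y).round(1))
f('rail front',P(327.5,138,142));f('rail back',P(327.5,181,142));f('notchL',P(283,160,142));f('notchR',P(372,160,142))
zb=341.2+5.5-150
f('bar tip',P(326.5,322,zb+122));f('bar tip mid',P(326.5,322,zb+117));f('strip bottom',P(324,250,zb+4));f('grip front edge',P(329,505,zb+174))
f('grip front L',P(190,505,zb+174));f('grip R',P(462,508,zb+174))
E
```

```text
rail front [531.   -3.2 142. ] rel tcp along tub x,y: -11.1 0.5
rail back [538.1  -2.3 142. ] rel tcp along tub x,y: -4.0 0.5
notchL [535.6 -10.  142. ] rel tcp along tub x,y: -7.5 -6.8
notchR [533.7   4.5 142. ] rel tcp along tub x,y: -7.5 7.9
bar tip [515.9  -5.5 318.7] rel tcp along tub x,y: -26.5 0.3
bar tip mid [517.2  -5.3 313.7] rel tcp along tub x,y: -25.2 0.3
strip bottom [536.4  -3.1 200.7] rel tcp along tub x,y: -5.8 -0.0
grip front edge [514.5  -5.5 370.7] rel tcp along tub x,y: -27.8 0.4
grip front L [515.7 -14.6 370.7] rel tcp along tub x,y: -27.8 -8.7
grip R [513.6   3.1 370.7] rel tcp along tub x,y: -27.6 9.2
```

```bash
python3 - <<'E'
from h import *
d=load('w2.npz')
y=-3.0094+np.pi;X=np.array([np.cos(y),np.sin(y),0]);Y=np.array([-np.sin(y),np.cos(y),0]);zb=341.2+5.5-150
for off in(0,-2,-4):
  o=np.array([542.16,-2.3,zb])+(34+off)*X
  q=lambda x,y,z:((proj(d,o+x*X+y*Y+[0,0,z])-[225-.4,140-.4])*6).round(0)
  print(off,'lip bot',q(-54,0,89),'bar end',q(-56,0,117),q(-54,0,117),'strip bot',q(-36,0,4),'grip bot front',q(-45,0,126),'top front',q(-45,0,174),'cup rim front',q(-30,0,45),q(0,30,45),q(0,-30,45))
E
```

```text
0 lip bot [324. 301.] bar end [323. 356.] [323. 377.] strip bot [324. 276.] grip bot front [323. 504.] top front [322. 739.] cup rim front [324. 401.] [558. 626.] [ 90. 625.]
-2 lip bot [324. 282.] bar end [323. 335.] [323. 356.] strip bot [324. 263.] grip bot front [323. 482.] top front [322. 712.] cup rim front [324. 386.] [558. 611.] [ 89. 611.]
-4 lip bot [324. 263.] bar end [323. 313.] [323. 335.] strip bot [324. 249.] grip bot front [323. 461.] top front [322. 685.] cup rim front [324. 370.] [559. 597.] [ 89. 596.]
```

Request:
{"method": "step_arm", "body": {
  "motion": [
    {"claw": 15, "delta_pos": [-2, 0, 8], "turn": 0},
    {"claw": 15, "delta_pos": [0, 0, 20], "turn": 0},
    {"claw": 15, "delta_pos": [0, 0, 24], "turn": 0},
    {"claw": 15, "delta_pos": [0, 0, 24], "turn": 0},
    {"claw": 15, "delta_pos": [0, 0, 24], "turn": 0},
    {"claw": 15, "delta_pos": [0, 0, 20], "turn": 0},
    {"claw": 15, "delta_pos": [0, 0, 8], "turn": 0},
    {"claw": 15, "delta_pos": [0, 0, 3], "turn": 0}
  ]
}}

```text
clock: 6.52
eef_pos: [543.4, -2.1, 208.4]
tcp_rot: [3.141, -0.003, -3.009]
contact_force: [-0.2, 0.4, -1.5]
opening: 0.25
grasp_force: 44.4
```

Request:
{"method": "step_arm", "body": {
  "motion": [
    {"claw": 15, "delta_pos": [0, 0, 0], "turn": 0},
    {"claw": 15, "delta_pos": [0, 0, 0], "turn": 0},
    {"claw": 15, "delta_pos": [0, 0, 0], "turn": 0}
  ]
}}

```text
clock: 6.77
eef_pos: [545.4, -1.6, 211.5]
tcp_rot: [-3.141, 0.002, -3.009]
contact_force: [-0.5, 0.0, -1.7]
opening: 0.253
grasp_force: 44.4
```

```bash
python3 - <<'E'
from h import *
d=cam('wrist','w3.png');s=sense();print(s['clock'],s['eef_pos'],s['tcp_rot'],s['contact_force'])
e=cam('side','si3.png')
x=cv2.resize(cv2.cvtColor(d['img'][90:220,225:335],cv2.COLOR_RGB2BGR),None,fx=4.5,fy=4.5,interpolation=3)
u,v=proj(e,[535,-3,142]).astype(int);print(u,v)
z=cv2.resize(cv2.cvtColor(e['img'][v-65:v+25,u-20:u+25],cv2.COLOR_RGB2BGR),None,fx=6.5,fy=6.5,interpolation=3)
print(x.shape,z.shape)
cv2.imwrite('pics/c6.png',np.hstack([x,z[:585]]))
E
```

```text
6.8167 [545.30323743  -1.58496813 211.44809422] [-3.14129482e+00  2.10867942e-03 -3.00849526e+00] [-0.67774198  0.03303891 -2.14343582]
275 198
(585, 495, 3) (585, 292, 3)
```

View pics/c6.png

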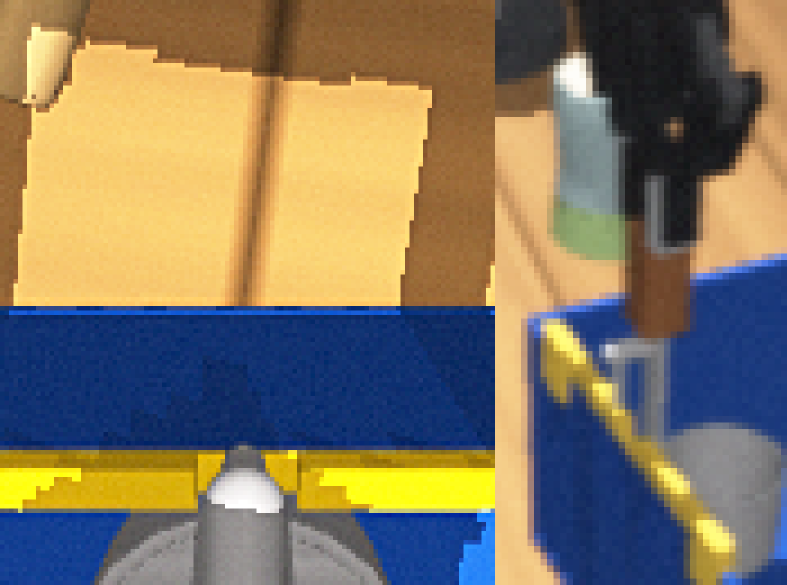

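```bash
python3 - <<'E'
from h import *
d=load('w3.npz');e=load('si3.npz')
W=lambda x,y:(d,x/4.5+225-.4,y/4.5+90-.4)
S=lambda x,y:(e,(x-495)/6.5+255-.42,y/6.5+133-.42)
y=-3.0087+np.pi;X=np.array([np.cos(y),np.sin(y),0]);Y=np.array([-np.sin(y),np.cos(y),0]);tcp=np.array([545.3,-1.6,211.4])
f=lambda n,p:print(n,p.round(1),'rel tcp:',((p-tcp)@X).round(1),((p-tcp)@Y).round(1),(p-tcp)[2].round(1))
q=lambda p:((proj(e,p)-[255-.42,133-.42])*6.5+[495,0]).round(0)
print('tips',q(tcp+[0,0,-8]-12*Y),q(tcp+[0,0,-8]-20*Y),'exp grip bottom',q(tcp+[0,0,5.5-24]-12*Y), 'rail mid',q([535.3,-2.7,142]))
f('bar end top tri',tri(S(604,350),W(243,475)))
f('lip end tri',tri(S(617,402),W(243,450)))
f('notch L',onz(*W(197,485),142));f('notch R',onz(*W(298,485),142));f('front',onz(*W(247,467),142));f('back',onz(*W(247,512),142))
for dz in(0,-10,-20):
  zb=tcp[2]+5.5-150+dz
  f('lip end tip %d'%dz,onz(*W(243,447),zb+89)); f('bar end',onz(*W(243,472),zb+115))
  print(' barw',np.linalg.norm(onz(*W(200,530),zb+117)-onz(*W(287,530),zb+117)))
E
```

```text
tips [668. 320.] [676. 330.] exp grip bottom [667. 341.] rail mid [632. 431.]
bar end top tri [521.3  -5.3 187.7] rel tcp: -24.3 -0.5 -23.7
lip end tri [526.3  -4.8 159.6] rel tcp: -19.2 -0.7 -51.8
notch L [535.2 -10.  142. ] rel tcp: -11.2 -7.0 -69.4
notch R [533.2   4.6 142. ] rel tcp: -11.2 7.7 -69.4
front [531.5  -3.2 142. ] rel tcp: -13.9 0.3 -69.4
back [538.3  -2.2 142. ] rel tcp: -7.0 0.3 -69.4
lip end tip 0 [525.1  -4.6 155.9] rel tcp: -20.4 -0.3 -55.5
bar end [521.7  -5.  181.9] rel tcp: -23.9 -0.3 -29.5
 barw 10.562533225960971
lip end tip -10 [527.6  -4.3 145.9] rel tcp: -17.9 -0.3 -65.5
bar end [524.3  -4.7 171.9] rel tcp: -21.2 -0.3 -39.5
 barw 11.099306121504418
lip end tip -20 [530.2  -3.9 135.9] rel tcp: -15.3 -0.3 -75.5
bar end [527.   -4.3 161.9] rel tcp: -18.5 -0.3 -49.5
 barw 11.636079017047848
```

Relative to the rail, the hook sits about 2 mm too far in and 0.6 mm off the notch. I'll correct that and lower it gently.

Request:
{"method": "step_arm", "body": {
  "motion": [
    {"claw": 15, "delta_pos": [2, 0.6, 0], "turn": 0},
    {"claw": 15, "delta_pos": [0, 0, 4], "turn": 0},
    {"claw": 15, "delta_pos": [0, 0, 6], "turn": 0},
    {"claw": 15, "delta_pos": [0, 0, 6], "turn": 0},
    {"claw": 15, "delta_pos": [0, 0, 5], "turn": 0},
    {"claw": 15, "delta_pos": [0, 0, 3], "turn": 0},
    {"claw": 15, "delta_pos": [0, 0, 1], "turn": 0},
    {"claw": 15, "delta_pos": [0, 0, 0], "turn": 0}
  ]
}}

```text
clock: 7.53
eef_pos: [542.2, -1.2, 184.7]
tcp_rot: [3.141, -0.001, -3.008]
contact_force: [0.5, -0.3, -1.6]
opening: 0.252
grasp_force: 44.4
```

Request:
{"method": "step_arm", "body": {
  "motion": [
    {"claw": 15, "delta_pos": [0, 0, 1], "turn": 0},
    {"claw": 15, "delta_pos": [0, 0, 1], "turn": 0},
    {"claw": 15, "delta_pos": [0, 0, 1], "turn": 0},
    {"claw": 15, "delta_pos": [0, 0, 1], "turn": 0},
    {"claw": 15, "delta_pos": [0, 0, 1], "turn": 0},
    {"claw": 15, "delta_pos": [0, 0, 0], "turn": 0}
  ]
}}

```text
clock: 8.03
eef_pos: [542.3, -1.2, 180.0]
tcp_rot: [3.142, -0.0, -3.008]
contact_force: [0.5, -1.2, -2.8]
opening: 0.252
grasp_force: 44.4
```

Request:
{"method": "step_arm", "body": {
  "motion": [
    {"claw": 15, "delta_pos": [-0.8, 0, 0.5], "turn": 0},
    {"claw": 15, "delta_pos": [0, 0, 0.8], "turn": 0},
    {"claw": 15, "delta_pos": [0, 0, 0.8], "turn": 0},
    {"claw": 15, "delta_pos": [0, 0, 0.8], "turn": 0},
    {"claw": 15, "delta_pos": [0, 0, 0.8], "turn": 0},
    {"claw": 15, "delta_pos": [0, 0, 0.8], "turn": 0},
    {"claw": 15, "delta_pos": [0, 0, 0.5], "turn": 0}
  ]
}}

```text
clock: 8.62
eef_pos: [543.1, -1.1, 175.0]
tcp_rot: [3.142, -0.0, -3.008]
contact_force: [0.6, 0.7, -1.5]
opening: 0.25
grasp_force: 44.4
```

Request:
{"method": "step_arm", "body": {
  "motion": [
    {"claw": 15, "delta_pos": [0, 0, 0.5], "turn": 0},
    {"claw": 15, "delta_pos": [0, 0, 0.5], "turn": 0},
    {"claw": 15, "delta_pos": [0, 0, 0.5], "turn": 0},
    {"claw": 15, "delta_pos": [0, 0, 0.5], "turn": 0},
    {"claw": 15, "delta_pos": [0, 0, 0], "turn": 0}
  ]
}}

```text
clock: 9.03
eef_pos: [543.2, -1.1, 173.1]
tcp_rot: [3.142, -0.0, -3.008]
contact_force: [-0.7, 0.0, -0.7]
opening: 0.251
grasp_force: 44.4
```

Request:
{"method": "step_arm", "body": {
  "motion": [
    {"claw": 15, "delta_pos": [0, 0, 0.5], "turn": 0},
    {"claw": 15, "delta_pos": [0, 0, 0.5], "turn": 0},
    {"claw": 15, "delta_pos": [0, 0, 0.5], "turn": 0},
    {"claw": 15, "delta_pos": [0, 0, 0.5], "turn": 0},
    {"claw": 15, "delta_pos": [0, 0, 0], "turn": 0}
  ]
}}

```text
clock: 9.45
eef_pos: [543.1, -1.1, 171.0]
tcp_rot: [3.142, -0.0, -3.008]
contact_force: [0.2, 0.3, -1.1]
opening: 0.25
grasp_force: 44.4
```

```bash
python3 -c "
from h import *
s=sense();print(s['eef_pos'],s['contact_force'],s['wrist_torque'])"
```

```text
[543.13440947  -1.07176679 171.04940567] [ 0.15017463  0.30486636 -1.11852643] [0.01692526 0.08473133 0.03590091]
```

No contact at 3.5 mm below the rail top, so the hook is entering the notch. I'll keep lowering to the notch floor.

Request:
{"method": "step_arm", "body": {
  "motion": [
    {"claw": 15, "delta_pos": [0, 0, 0.6], "turn": 0},
    {"claw": 15, "delta_pos": [0, 0, 0.6], "turn": 0},
    {"claw": 15, "delta_pos": [0, 0, 0.6], "turn": 0},
    {"claw": 15, "delta_pos": [0, 0, 0.6], "turn": 0},
    {"claw": 15, "delta_pos": [0, 0, 0.6], "turn": 0},
    {"claw": 15, "delta_pos": [0, 0, 0], "turn": 0}
  ]
}}

```text
clock: 9.95
eef_pos: [543.1, -1.1, 168.0]
tcp_rot: [3.142, -0.0, -3.008]
contact_force: [-0.1, -0.1, -2.1]
opening: 0.247
grasp_force: 44.4
```

Request:
{"method": "step_arm", "body": {
  "motion": [
    {"claw": 15, "delta_pos": [0, 0, 0.5], "turn": 0},
    {"claw": 15, "delta_pos": [0, 0, 0.5], "turn": 0},
    {"claw": 15, "delta_pos": [0, 0, 0.5], "turn": 0},
    {"claw": 15, "delta_pos": [0, 0, 0], "turn": 0}
  ]
}}

```text
clock: 10.28
eef_pos: [543.1, -1.1, 166.5]
tcp_rot: [3.142, -0.0, -3.008]
contact_force: [0.6, 0.3, -2.7]
opening: 0.252
grasp_force: 44.4
```

Request:
{"method": "step_arm", "body": {
  "motion": [
    {"claw": 15, "delta_pos": [0, 0, 0.4], "turn": 0},
    {"claw": 15, "delta_pos": [0, 0, 0.4], "turn": 0},
    {"claw": 15, "delta_pos": [0, 0, 0], "turn": 0}
  ]
}}

```text
clock: 10.53
eef_pos: [543.1, -1.1, 165.8]
tcp_rot: [3.142, -0.0, -3.008]
contact_force: [0.9, -0.1, -1.1]
opening: 0.253
grasp_force: 44.4
```

Request:
{"method": "step_arm", "body": {
  "motion": [
    {"claw": 15, "delta_pos": [0, 0, 0.4], "turn": 0},
    {"claw": 15, "delta_pos": [0, 0, 0.4], "turn": 0},
    {"claw": 15, "delta_pos": [0, 0, 0], "turn": 0}
  ]
}}

```text
clock: 10.78
eef_pos: [543.2, -1.1, 165.0]
tcp_rot: [3.142, -0.0, -3.008]
contact_force: [0.2, 1.1, -2.0]
opening: 0.251
grasp_force: 44.4
```

Request:
{"method": "step_arm", "body": {
  "motion": [
    {"claw": 15, "delta_pos": [0, 0, 0.4], "turn": 0},
    {"claw": 15, "delta_pos": [0, 0, 0], "turn": 0}
  ]
}}

```text
clock: 10.95
eef_pos: [543.2, -1.1, 164.6]
tcp_rot: [3.142, -0.0, -3.008]
contact_force: [0.3, 0.3, -2.8]
opening: 0.248
grasp_force: 44.4
```

Request:
{"method": "step_arm", "body": {
  "motion": [
    {"claw": 15, "delta_pos": [0, 0, 0.4], "turn": 0},
    {"claw": 15, "delta_pos": [0, 0, 0], "turn": 0}
  ]
}}

```text
clock: 11.12
eef_pos: [543.3, -1.1, 164.4]
tcp_rot: [-3.142, 0.0, -3.008]
contact_force: [-0.3, -0.0, -0.9]
opening: 0.248
grasp_force: 44.6
```

Request:
{"method": "step_arm", "body": {
  "motion": [
    {"claw": 15, "delta_pos": [0, 0, 0.3], "turn": 0},
    {"claw": 15, "delta_pos": [0, 0, 0], "turn": 0}
  ]
}}

```text
clock: 11.28
eef_pos: [543.4, -1.1, 164.3]
tcp_rot: [-3.142, 0.0, -3.008]
contact_force: [-0.3, -0.0, 0.3]
opening: 0.252
grasp_force: 44.9
```

Request:
{"method": "step_arm", "body": {
  "motion": [
    {"claw": 15, "delta_pos": [0, 0, 0.3], "turn": 0},
    {"claw": 15, "delta_pos": [0, 0, 0], "turn": 0}
  ]
}}

```text
clock: 11.45
eef_pos: [543.4, -1.1, 164.1]
tcp_rot: [-3.142, 0.001, -3.008]
contact_force: [-0.9, -0.8, 4.4]
opening: 0.255
grasp_force: 45.4
```

The bottom was felt at TCP z ≈ 164.3, as predicted, so the bar is home. I'll release slowly.

Request:
{"method": "step_arm", "body": {
  "motion": [
    {"claw": 21, "delta_pos": [0, 0, -0.3], "turn": 0},
    {"claw": 22, "delta_pos": [0, 0, 0], "turn": 0},
    {"claw": 24, "delta_pos": [0, 0, 0], "turn": 0},
    {"claw": 26, "delta_pos": [0, 0, 0], "turn": 0},
    {"claw": 29, "delta_pos": [0, 0, 0], "turn": 0},
    {"claw": 33, "delta_pos": [0, 0, 0], "turn": 0},
    {"claw": 38, "delta_pos": [0, 0, 0], "turn": 0},
    {"claw": 44, "delta_pos": [0, 0, 0], "turn": 0}
  ],
  "force": 20
}}

```text
clock: 12.12
eef_pos: [543.2, -1.1, 163.9]
tcp_rot: [-3.142, -0.0, -3.008]
contact_force: [-0.3, 0.3, 0.0]
opening: 0.517
grasp_force: 0.0
```

Request:
{"method": "step_arm", "body": {
  "motion": [
    {"claw": 50, "delta_pos": [0, 0, 0], "turn": 0},
    {"claw": 55, "delta_pos": [0, 0, 0], "turn": 0},
    {"claw": 60, "delta_pos": [0, 0, 0], "turn": 0},
    {"claw": 60, "delta_pos": [0, 0, 0], "turn": 0}
  ]
}}

```text
clock: 12.45
eef_pos: [543.2, -1.1, 164.0]
tcp_rot: [-3.142, 0.0, -3.008]
contact_force: [-0.4, -0.9, -0.1]
opening: 0.698
grasp_force: 0.0
```

```bash
python3 - <<'E'
from h import *
d=cam('wrist','w4.png');e=cam('side','si4.png');s=sense();print(s['clock'],s['eef_pos'],s['contact_force'],s['opening'])
x=cv2.resize(cv2.cvtColor(d['img'][100:300,190:370],cv2.COLOR_RGB2BGR),None,fx=2.9,fy=2.9,interpolation=3)
z=cv2.resize(cv2.cvtColor(e['img'][130:235,250:295],cv2.COLOR_RGB2BGR),(248,580),interpolation=3)
cv2.imwrite('pics/c7.png',np.hstack([x,z]))
E
```

```text
12.55 [543.21618483  -1.07641482 163.98051628] [ 0.18124006 -0.18954948 -0.53221752] 0.7028521261675501
```

View pics/c7.png

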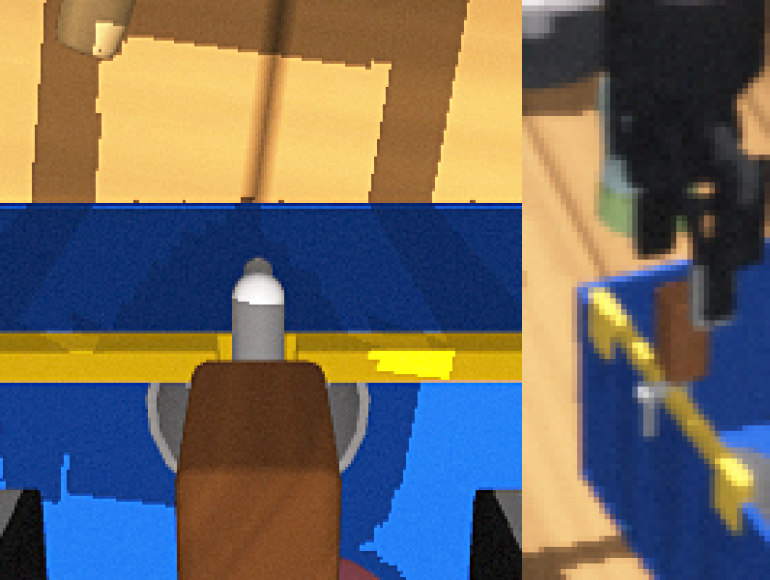

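The bar sits in the notch between the rail edges at (218–295, 350), with the lip outside and cup inside. It hangs free. I'll retreat straight up.

Request:
{"method": "step_arm", "body": {
  "motion": [
    {"claw": 60, "delta_pos": [0, 0, -3], "turn": 0},
    {"claw": 60, "delta_pos": [0, 0, -8], "turn": 0},
    {"claw": 60, "delta_pos": [0, 0, -15], "turn": 0},
    {"claw": 60, "delta_pos": [0, 0, -20], "turn": 0},
    {"claw": 60, "delta_pos": [0, 0, -25], "turn": 0},
    {"claw": 60, "delta_pos": [0, 0, -25], "turn": 0},
    {"claw": 60, "delta_pos": [0, 0, -20], "turn": 0},
    {"claw": 60, "delta_pos": [0, 0, -8], "turn": 0}
  ]
}}

```text
clock: 13.22
eef_pos: [544.6, -1.1, 291.9]
tcp_rot: [-3.141, 0.005, -3.008]
contact_force: [0.7, 0.0, -0.0]
opening: 0.703
grasp_force: 0.0
```

Request:
{"method": "step_arm", "body": {
  "motion": [
    {"claw": 60, "delta_pos": [0, 0, 0], "turn": 0},
    {"claw": 60, "delta_pos": [0, 0, 0], "turn": 0},
    {"claw": 60, "delta_pos": [0, 0, 0], "turn": 0},
    {"claw": 60, "delta_pos": [0, 0, 0], "turn": 0},
    {"claw": 60, "delta_pos": [0, 0, 0], "turn": 0},
    {"claw": 60, "delta_pos": [0, 0, 0], "turn": 0},
    {"claw": 60, "delta_pos": [0, 0, 0], "turn": 0},
    {"claw": 60, "delta_pos": [0, 0, 0], "turn": 0}
  ]
}}

```text
clock: 13.88
eef_pos: [543.1, -1.0, 287.7]
tcp_rot: [3.141, -0.001, -3.008]
contact_force: [0.9, -0.1, 0.3]
opening: 0.701
grasp_force: 0.0
```

```bash
python3 - <<'E'
from h import *
cam('wrist','w5.png');print(sense()['eef_pos'])
E
```

```text
[543.15162032  -1.07849931 287.75861696]
```

View pics/w5.png

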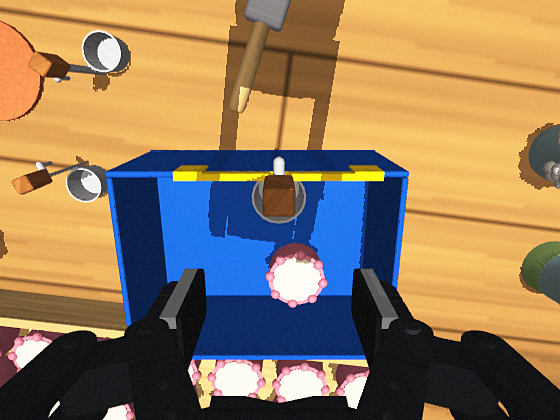

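The dipper hangs by itself: hook at (279,168) over the rail, grip (279,195), cup inside the tub, other things untouched.

```bash
python3 -c "
from rig import *
print(sign_off())"
```

```text
the job is handed in; nothing more can be done
None
```

The largest dipper hangs by its hook in the rail's notch, cup inside the tub and lip outside, released with the arm clear; the job was handed in at about 14 s.

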